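Zero the force readout, then hold the belt tensioner compressed

TASK

Take the stylus from its stand, press the recessed zero button of the force readout fully in with it while the belt tensioner arm is still at rest, and put the stylus back upright in its stand. Then push the sprung tensioner arm back by its upright post with the gripper's fingers until it is past the ratchet click but not jammed against its end stop, and finish while still holding it there, since it springs back if let go. Leave the other things on the bench where they are.

Things in the scene. Friction and masses are not known exactly. Their poses are not given: they have to be found in the camera images.
- stylus: thin black pen-like stylus standing upright, tip down, in the stand; 115 mm long, 35 g; handle 12 mm in diameter from 24 mm above the tip to the top, steel tip section 6 mm in diameter and 24 mm long, flat-ended. Origin at the tip end, z along the stylus towards its top
- stylus_tip (a point): the end of the stylus tip, on its axis
- stand: aluminium block 50 x 50 x 50 mm, fixed to the bench, with one upright round hole, 16 mm in diameter and 45 mm deep, in the middle of its top, mouth chamfered 3 mm; the stylus tip rests on the hole's floor. Origin at the centre of its underside
- stand_mouth (a point): centre of the stand's hole at the level of its top, 50 mm above the bench
- readout: white force readout box, 120 (x) x 100 (y) x 50 mm, fixed to the bench, with a dark display along the half of its top farther along its +x, and a flat keypad beside the zero hole. Origin at the centre of its underside, z up
- zero_mouth (a point): centre of the mouth of the readout's zero hole, in its top face 50 mm above the bench, at (-35, -28) mm in the readout's frame: round, 15 mm in diameter, the only hole in the top. The button's cap, 12 mm across, lies 6 mm below this point
- zero_button (a joint): travel of the recessed zero button, m: 0 released, 0.004 fully in, pressed straight down; sprung, 1.5 N to start and 5 N fully in; it comes back up by itself
- tensioner: aluminium base plate of the belt tensioner, 220 (x) x 160 (y) x 12 mm, fixed to the bench. On it: the pivoting arm, a fixed belt pulley (48 mm across, top at 48 mm) at (75, -50) mm, a pawl turning at (80, 45) mm, two low stop pins. Origin at the centre of its underside, z up
- pivot (a point): the upright axis on which the tensioner arm turns, at (40, 0) mm in the tensioner's frame, 26 mm above the bench. From it, in the tensioner's frame, the post lies in the direction 180 deg + 0.36 rad - angle (anticlockwise from +x seen from above): it starts on the -y side, and pushing it towards the tensioner's +y raises the angle
- push_post: the free end of the tensioner arm: a small flanged idler roller (34 mm across, its top at 48 mm) with an upright round steel post on it, 16 mm in diameter, from 48 to 100 mm above the bench; this post is what to push. The post stands 110 mm from the arm's pivot. Origin on the post's axis at bench level
- post_grip (a point): on the axis of the push post, 75 mm above the bench, mid-height of the free part; moves with the arm
- tension_arm (a joint): tensioner arm angle, rad: 0 at rest, end stop at 0.72; past the click from 0.49. Sprung back to 0 always, it does not latch. Force needed at the post: 6 N at rest, 8 N at 0.19; there a pin on the arm's tail meets the pawl: 10 to 14 N from 0.22 to 0.3, giving way to 5 to 7 N near 0.4, then, the pawl dropped back in, 11 N at 0.49 and 13 N at 0.70
- spare_pulley: spare belt pulley, 44 mm across, 30 mm tall, lying flat beyond the tensioner plate; bystander
- screwdriver: screwdriver, 160 mm long, lying on the bench beyond the readout; bystander
- petri: clear covered dish, 94 mm across, 17 mm tall; bystander
- jar: closed specimen jar, 52 mm across, 65 mm tall; bystander
- eyepiece: black microscope eyepiece standing on end, 36 mm across, 50 mm tall; bystander
- slide_box: flat slide box, 82 x 102 x 34 mm; bystander
Things that resemble listed ones, but are neither listed nor needed, are in the scene too. Leave any brown or orange look-alike of the stand alone.

How it is judged:
On the way, in this order (a step that is already met when the one before it is completed fails the run):
1. the zero button is pressed in with the stylus while the tensioner arm is at rest (value of joint zero_button above 0.003 m and horizontal distance between stylus_tip and zero_mouth below 0.008 m and contact force between stylus and readout above 1 N and value of joint tension_arm below 0.08 rad), for 0.1 s.
2. the stylus is back upright in its stand and let go, the tensioner arm still at rest (horizontal distance between stylus_tip and stand_mouth below 0.01 m and z of stylus_tip in the frame of stand_mouth below -0.035 m and angle between stylus's own z axis and vertical below 0.25 rad and contact force between the fingers and stylus below 0.2 N and value of joint tension_arm below 0.08 rad), for 0.2 s.
3. the tensioner arm is pushed past the click (value of joint tension_arm above 0.49 rad), for 0.2 s.
At the end, for the whole second after the job is handed in: Fingers hold the arm still by its post (over 3 N) at 0.49 to 0.70 rad, past the click and short of the 0.72 end stop; the stylus stands untouched in its stand (tip within 10 mm of the hole axis, 35 mm deep, tilt under 0.25 rad); zero button released; bystanders within 30 mm of their places (value of joint tension_arm between 0.49 and 0.7 rad and velocity of joint tension_arm between -0.05 and 0.05 rad/s and contact force between the fingers and push_post above 3 N and value of joint zero_button below 0.001 m and horizontal distance between stylus_tip and stand_mouth below 0.01 m and z of stylus_tip in the frame of stand_mouth below -0.035 m and angle between stylus's own z axis and vertical below 0.25 rad and contact force between the fingers and stylus below 0.2 N); the arm keeps its last pose, push and grip.
It fails at once if a bystander is moved more than 30 mm (distance of any of spare_pulley, screwdriver, petri, jar, eyepiece, slide_box from where it was at the start of the episode above 0.03 m).
It also fails if it takes over 58 s, if anything falls off the work surface, if the arm or the gripper's body presses on something with over 40 N, if the wrist force passes 120 N, or if a joint passes its speed limit or range.

ROBOT

A 7-joint arm with a two-finger parallel gripper is mounted at the origin on the work surface. World frame = base frame: x ahead of the robot, y to its left, z up, the work surface at z = 0. Lengths are in m, angles in rad, forces in N, time in s.
With the tool pointing down it reaches from about 0.425 to 0.925 m from the base axis. Payload 6.8 kg.
Tool frame: the origin (TCP) lies between the finger pads; the fingertips stand 17 mm ahead of it and the grasp point (between the pads) lies 2 mm behind it; z points along the fingers, y is the line along which they close (so a half turn about z gives the same grasp; the last joint's range is limited). The gripper opens to 85 mm and grips with 20 to 120 N. Pads are 22 mm wide; open, the fingers measure 114 mm over their backs; the gripper's body (76 mm by 85 mm) begins 54 mm behind the grasp point. The pads swing forward as they close: fully open they stand 13 mm farther back than shut.
Start: joints at [-1.365, 0.477, 0.022, 1.555, -0.011, 1.109, -0.083], TCP at [0.208, 0.642, 0.248] pointing down, gripper open.
Joint ranges: [-2.96, 2.96], [-0.34, 2.1], [-1.41, 1.46], [0.24, 2.44], [-1.37, 4.51], [0.17, 1.92], [-2.96, 2.96]. Speed limits (rad/s): [2.39, 2.39, 3.14, 3.14, 3.14, 3.14, 3.14].

INTERFACE

Orientations are given as a rotation vector (axis times angle).
In Python, from cell import * gives the robot as it stands. The module is installed in compiled form; this text tells all that it offers.
- The arm moves only by the tool carry_out, never from a script. Its argument "steps" is one flat list of numbers, 6 for each row, row after row: the shift along the tool's x, y, z in cm, then the turn, a rotation vector about the tool's x, y, z in degrees. In form: [tx, ty, tz, rx, ry, rz, tx, ty, tz, rx, ry, rz, ...]. A call has 1 to 8 rows; each row shifts and turns the commanded pose from where the row before left it, along the tool's axes as they then stand; what a row does not reach is not made up. A row lasts 1/10 s, in which the tool goes at most 50 mm and 8.59 degrees, less where a joint would pass 70% of its speed; a pose out of reach is approached as far as the arm can. A call is refused whole if a number of a shift passes 5 or a number of a turn 8.59, either way. A call with a gripper value outside its range is refused whole. "grip" is the opening, from 0 (shut) to 1 (fully open), set as the call begins (left out, the last holds). The fingers move at their own pace and stop on an object; "grip_force" is the grip in N (left out, the last holds). Time passes only in rows, so rows that do not move let the fingers close. It gives the time, the measured TCP pose, the force, the opening and the grip force at its end, in the units of the state.
- observe(): the state, without advancing time (a new reading comes with each control period).
- snapshot(name): name is "scene" or "top" or "wrist"; returns a dict with "frame" (400x640x3 uint8, red, green, blue), "fovy" (degrees; the focal length in pixels is half the picture's height over the tangent of half this angle, whatever the lens; pixels are square), "cx", "cy" (the principal point, pixels), "R" (3x3) and "t" (3): a world point X has camera coordinates R X + t. Camera axes: x right, y down, z forward; pixel columns grow to the right and rows downward; lengths in m; the calibration is good to about 2 mm. A picture is of the moment at which its call begins. There is no depth.
- sign_off(): hands the job in; it is judged then, once.
The state is a dict: "time_s": time; "qpos": joint angles; "qd": joint speeds; "joint_efforts": joint torques, N m; "tcp_pos": TCP position; "orientation": TCP orientation; "force": force on the tool from outside, world axes, zero at the start; "moment": the same for the moment, N m; "gripper_width": finger opening in m; "finger_force": force on a finger pad.
Only numpy, scipy, OpenCV 4.12 (cv2) and the standard library are available. Lean on these libraries where they do the work, as an engineer would, in place of code of your own. Each camera call takes 0.05 s, during which the arm holds its last target. There are 200 camera calls.

## Working session

There is one attempt and no reset: what is moved stays moved. The work goes in short steps, Python scripts to look and compute and a tool call to move; the robot and the scene stay as the last step left them, time stands still between calls to the robot, and variables do not carry over. Pictures are saved under pics/ and viewed, at most 10 in all, crops included, and the job is handed in when it is done.

Besides the shell and the picture viewer there is one more tool, called by a JSON object that holds its "op" and its "data". carry_out: Moves the arm, as the interface text tells. Its arguments: {"type":"object","properties":{"steps":{"type":"array"},"grip":{"type":"number"},"grip_force":{"type":"number"}},"required":["steps"]}

```bash
mkdir -p pics
cat > h.py <<'E'
from cell import *
import numpy as np, cv2
from scipy.spatial.transform import Rotation as Ro
def snap(n,save=None):
    s=snapshot(n)
    if save: cv2.imwrite(f'pics/{save}.png',cv2.cvtColor(s['frame'],cv2.COLOR_RGB2BGR))
    np.savez(f'pics/{save or n}.npz',**s); return s
def f_(s): return s['frame'].shape[0]/2/np.tan(np.radians(float(s['fovy']))/2)
def ray(s,u,v,z):
    R=np.array(s['R']);t=np.array(s['t']);c=-R.T@t
    d=R.T@np.array([(u-s['cx'])/f_(s),(v-s['cy'])/f_(s),1]); return c+d*(z-c[2])/d[2]
def proj(s,X):
    p=np.array(s['R'])@np.array(X)+np.array(s['t']); return p[:2]/p[2]*f_(s)+[s['cx'],s['cy']]
E
python3 - <<'E'
from h import *
a=snap('top','top');b=snap('scene','scene')
for s in(a,b): print(s['fovy'],s['cx'],s['cy'],-np.array(s['R']).T@s['t'],np.array(s['R']).round(3).tolist())
o=observe();print(o['orientation'],Ro.from_rotvec(o['orientation']).as_matrix().round(3),o['time_s'],o['gripper_width'])
E
```

```text
48.4175623069251 316.8540433268199 197.95887069224378 [0.34441617 0.00166917 1.19853293] [[0.009, -1.0, 0.008], [-0.984, -0.01, -0.178], [0.178, -0.006, -0.984]]
45.55445709287416 319.3344430926522 198.8343884084771 [ 0.89992465 -0.67057334  1.09181848] [[0.878, 0.478, 0.016], [0.393, -0.701, -0.595], [-0.273, 0.529, -0.803]]
[-4.90813365e-01 -3.10288309e+00  2.62488470e-03] [[-0.951  0.309 -0.   ]
 [ 0.309  0.951 -0.002]
 [-0.    -0.002 -1.   ]] 0.1 0.08511369586564939
```

View pics/top.png

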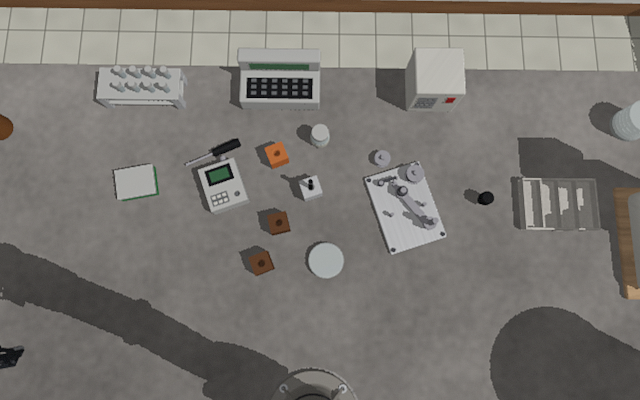

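View pics/scene.png

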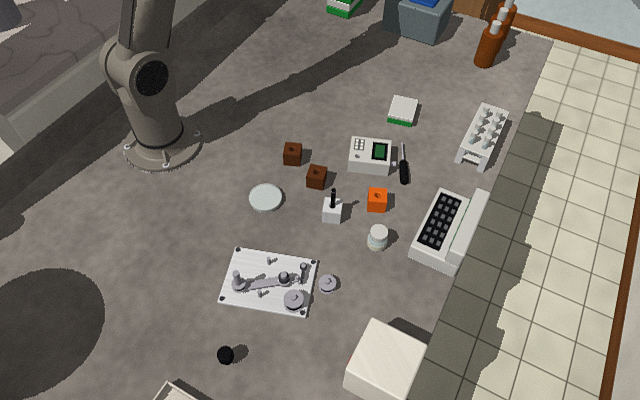

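The top view shows the readout at (221,185), with its display at (218,174), keypad at (219,198) and zero hole near (237,193). The stylus in a white/aluminium stand is at (310,186), and the tensioner plate is at (405,207). The stand look-alikes are orange at (276,154) and brown at (278,222) and (260,262). The one at (310,186) fits: it's aluminium and holds a black stylus. I'll confirm that in one enlarged crop.

Run:
```python
import cv2
a=cv2.imread('pics/top.png');
c1=cv2.resize(a[145:225,190:330],None,fx=5.5,fy=5.5,interpolation=cv2.INTER_CUBIC)
cv2.imwrite('pics/c1.png',c1)
c2=cv2.resize(a[145:260,355:455],None,fx=5,fy=5,interpolation=cv2.INTER_CUBIC)
cv2.imwrite('pics/c2.png',c2)
```

```text
(no output)
```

View pics/c1.png

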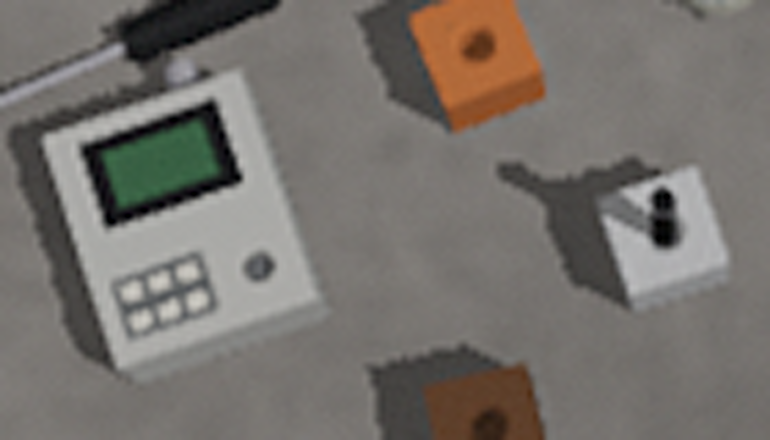

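View pics/c2.png

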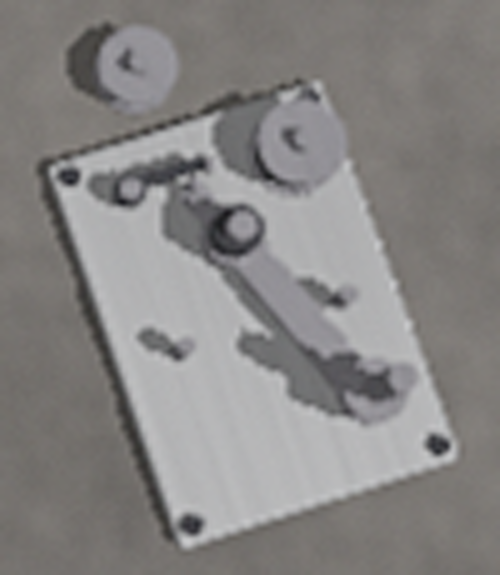

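The crops confirm it: the stylus stands upright in the white aluminium block (crop 1 at (662,215)), and the readout's only hole is at crop 1 (260,266). In crop 2 the plate corners are (45,162), (318,82), (457,458) and (185,548). The fixed pulley is upper right, and the arm's post is lower right at about (400,375).

Run:
```python
from h import *
s=np.load('pics/top.npz')
m1=lambda U,V:((U+.5)/5.5-.5+190,(V+.5)/5.5-.5+145)
m2=lambda U,V:((U+.5)/5-.5+355,(V+.5)/5-.5+145)
R1=[ray(s,*m1(*p),.05)[:2] for p in[(42,135),(242,70),(326,300),(122,370)]]
S=[ray(s,*m1(*p),.05)[:2] for p in[(600,205),(698,168),(728,262),(634,300)]]
T=[ray(s,*m2(*p),.012)[:2] for p in[(45,162),(318,82),(457,458),(185,548)]]
def fit(P,L,W): # order +x+y, +x-y, -x-y, -x+y
    P=np.array(P);c=P.mean(0);q=np.array([[L,W],[L,-W],[-L,-W],[-L,W]])/2
    z=(P-c)@[1,1j]; w=q@[1,1j]; a=np.angle((z*w.conj()).sum()); r=np.abs(z-w*np.exp(1j*a))
    return c,a,r
rot=lambda a,p:np.array([[np.cos(a),-np.sin(a)],[np.sin(a),np.cos(a)]])@p
for n,P,L,W in(('R',R1,.12,.1),('S',S,.05,.05),('T',T,.22,.16)):
    c,a,r=fit(P,L,W);print(n,c.round(4),a.round(3),r.round(4))
    if n=='R':print('zero',c+rot(a,[-.035,-.028]),ray(s,*m1(260,266),.05))
    if n=='S':print('top stylus',ray(s,*m1(662,200),.12))
    if n=='T':
        pv=c+rot(a,[.04,0]);d=a+np.pi+.36;print('pivot',pv,'dir',d,'post',pv+.11*np.array([np.cos(d),np.sin(d)]))
w=snap('wrist');o=observe();Rt=Ro.from_rotvec(o['orientation']).as_matrix()
cw=-w['R'].T@w['t'];print('cam in tool',Rt.T@(cw-o['tcp_pos']),(Rt.T@w['R'].T).round(3),w['fovy'])
```

```text
R [0.5866 0.2422] 0.362 [0.0023 0.0006 0.0021 0.0002]
zero [0.56379977 0.20360902] [0.56344581 0.20436988 0.05      ]
S [0.5813 0.0112] 0.361 [0.0012 0.001  0.0022 0.0003]
top stylus [0.58231417 0.01220369 0.12      ]
T [ 0.5382 -0.244 ] 0.321 [0.0014 0.0023 0.0022 0.0031]
pivot [ 0.57617594 -0.23140417] dir 3.822320847254379 post [ 0.49069333 -0.30063367]
cam in tool [ 0.06588976  0.00012844 -0.12452114] [[-0.    -0.965 -0.264]
 [ 1.    -0.    -0.   ]
 [ 0.    -0.264  0.965]] 71.49335504912601
```

{"op": "carry_out", "data": {"steps": [-2.9, -2.5, 0.2, 0, 0, 0, -2.9, -2.5, 0.2, 0, 0, 0, -2.9, -2.5, 0.2, 0, 0, 0, -2.9, -2.5, 0.2, 0, 0, 0, -2.9, -2.5, 0.2, 0, 0, 0, -2.9, -2.5, 0.2, 0, 0, 0, -2.9, -2.5, 0.2, 0, 0, 0, -2.9, -2.5, 0.2, 0, 0, 0], "grip": 1}}

```text
time_s: 0.95
tcp_pos: [0.3678, 0.3786, 0.2322]
orientation: [-0.491, -3.103, 0.0]
force: [0.5, 0.9, -0.7]
gripper_width: 0.0856
finger_force: 0.0
```

{"op": "carry_out", "data": {"steps": [-2.9, -2.5, 0.2, 0, 0, 0, -2.9, -2.5, 0.2, 0, 0, 0, -2.9, -2.5, 0.2, 0, 0, 0, -2.9, -2.5, 0.2, 0, 0, 0, -2.9, -2.5, 0.2, 0, 0, 0, -2.9, -2.5, 0.2, 0, 0, 0, -2.9, -2.5, 0.2, 0, 0, 0, -2.9, -2.5, 0.2, 0, 0, 0]}}

```text
time_s: 1.75
tcp_pos: [0.5267, 0.1169, 0.2162]
orientation: [-0.491, -3.103, -0.0]
force: [0.6, 0.9, 0.1]
gripper_width: 0.0857
finger_force: 0.0
```

Run:
```python
from h import *
w=snap('wrist','w1')
for n,X in dict(zero=[.5634,.204,.05],stand=[.5813,.0112,.05],top=[.582,.012,.12],post=[.4907,-.3006,.1]).items(): print(n,proj(w,X))
```

```text
zero [409.64259577 197.82565804]
stand [249.82974481 262.25775339]
top [231.50881807 298.84068078]
post [-90.5059624  295.37689719]
```

View pics/w1.png

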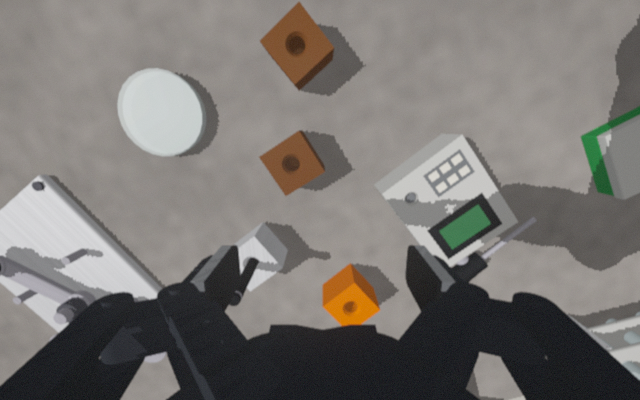

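The wrist view agrees with the top-view estimates. The zero hole shows at (411,198) against a predicted (410,198), and the stylus runs from (249,263) to about (237,300). I'll refine both with masks.

Run:
```python
from h import *
w=np.load('pics/w1.npz');g=cv2.cvtColor(w['frame'],cv2.COLOR_RGB2GRAY).astype(int)
print(g[188:208,400:422:1])
def cen(x0,y0,x1,y1,th):
    m=(g[y0:y1,x0:x1]<th);v,u=np.nonzero(m);return u.mean()+x0,v.mean()+y0,m.sum()
u,v,n=cen(402,190,420,207,115);print(u,v,n,ray(w,u,v,.05))
m=g[255:306,225:262]<45
for i in range(0,51,3):
    k=np.nonzero(m[i])[0]
    print(255+i,(k+225).tolist())
```

```text
[[199 200 199 200 200 201 200 200 200 200 199 200 199 199 199 199 200 199
  198 199 201 200]
 [200 200 200 200 200 200 200 199 201 198 200 200 200 199 201 200 200 200
  200 200 198 200]
 [200 200 201 200 200 200 199 199 200 202 197 198 199 199 199 199 199 200
  199 200 201 199]
 [199 200 200 201 200 200 200 199 199 195 189 186 188 189 193 195 199 201
  200 199 199 200]
 [200 200 200 200 199 200 201 195 184 170 164 155 153 158 171 185 194 198
  200 198 200 199]
 [200 198 200 201 200 199 193 175 149 138 139 130 126 128 140 166 181 194
  199 201 200 199]
 [200 199 200 199 201 194 175 140 118 126 128 128 125 120 121 144 165 184
  199 200 200 200]
 [200 200 200 201 197 175 139 121 117 125 130 129 127 124 119 131 161 178
  195 200 199 200]
 [200 199 201 199 187 146 110 117 128 130 129 127 129 126 124 132 162 176
  192 202 200 199]
 [200 199 198 196 173 123 100 122 129 130 128 130 128 127 127 133 165 176
  191 201 201 201]
 [195 192 182 190 162 107  94 117 125 124 128 129 128 128 125 135 168 174
  188 202 202 199]
 [168 165 161 181 155 105  88 104 104 111 120 126 121 123 126 141 160 154
  1
[... 1520 characters left out ...]
 232, 233, 234, 235, 236, 237, 238, 240, 241, 242, 243, 244, 245, 246, 247, 248]
282 [225, 226, 227, 228, 229, 230, 231, 232, 234, 235, 236, 237, 238, 239, 240, 241, 242, 243, 245, 246, 247]
285 [225, 226, 227, 228, 229, 230, 231, 232, 233, 234, 235, 236, 237, 238, 239, 240, 241, 242, 243, 244, 245]
288 [225, 226, 227, 228, 229, 230, 231, 232, 233, 234, 235, 236, 237, 238, 239, 240, 241, 242, 243, 244]
291 [225, 226, 227, 228, 229, 230, 231, 232, 233, 241, 242, 243]
294 [225, 226, 227, 228, 229, 230, 231, 232, 233, 234, 235, 236, 237]
297 [225, 226, 227, 228, 229, 230, 231, 232, 235, 236, 238, 239]
300 [225, 226, 227, 228, 229, 230, 231, 237, 239]
303 [225, 226, 227, 228, 231, 232, 234, 236]
```

{"op": "carry_out", "data": {"steps": [-2.1, -2.0, 1.0, 0, 0, 0, -2.1, -2.0, 1.0, 0, 0, 0, -2.1, -2.0, 1.0, 0, 0, 0, -2.0, -2.1, 1.0, 0, 0, 0, 0, 0, 0, 0, 0, 0, 0, 0, 0, 0, 0, 0]}}

```text
time_s: 2.4
tcp_pos: [0.5798, 0.0154, 0.1759]
orientation: [-0.493, -3.102, 0.0]
force: [0.1, 0.3, -0.1]
gripper_width: 0.085
finger_force: 0.0
```

Run:
```python
from h import *
w=snap('wrist','w2');o=observe();print(o['tcp_pos'],o['force'])
t=np.array(o['tcp_pos'])
for n,X in dict(stand=[.5813,.0112,.05],top=[.582,.012,.12],tcp=[t[0],t[1],.12],tcp0=[t[0],t[1],.05]).items(): print(n,proj(w,X))
c=cv2.cvtColor(w['frame'],cv2.COLOR_RGB2BGR)[200:400,190:450];cv2.imwrite('pics/w2c.png',cv2.resize(c,None,fx=3,fy=3,interpolation=cv2.INTER_CUBIC))
```

```text
[0.5798388  0.01655493 0.1761596 ] [-0.25954199  0.91150851 -0.30192432]
stand [318.70727608 203.05325555]
top [318.72451382 230.29739272]
tcp [324.01787792 225.5700904 ]
tcp0 [323.67073629 199.89470646]
```

View pics/w2c.png

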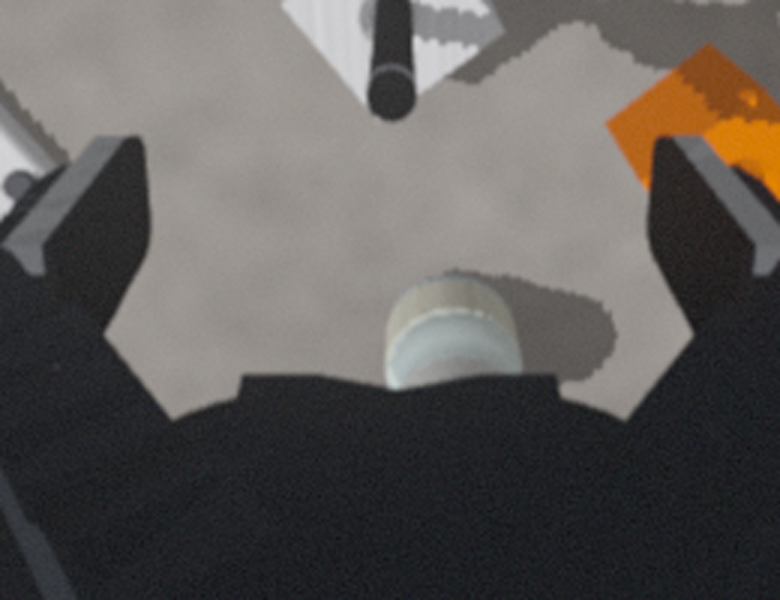

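The stylus top is at w2 pixel (320.4,231), centred between the open fingers to within about 3 mm. The jar is behind and lower. I'll descend and grip.

{"op": "carry_out", "data": {"steps": [-0.35, -0.25, 0.6, 0, 0, 0, 0, 0, 2, 0, 0, 0, 0, 0, 2, 0, 0, 0, 0, 0, 2, 0, 0, 0, 0, 0, 1.5, 0, 0, 0, 0, 0, 0.5, 0, 0, 0, 0, 0, 0, 0, 0, 0, 0, 0, 0, 0, 0, 0]}}

```text
time_s: 3.25
tcp_pos: [0.5833, 0.0124, 0.091]
orientation: [0.491, 3.102, 0.001]
force: [0.2, 0.2, -0.3]
gripper_width: 0.0854
finger_force: 0.0
```

{"op": "carry_out", "data": {"steps": [0, 0, 0, 0, 0, 0, 0, 0, 0, 0, 0, 0, 0, 0, 0, 0, 0, 0, 0, 0, 0, 0, 0, 0, 0, 0, 0, 0, 0, 0, 0, 0, 0, 0, 0, 0, 0, 0, 0, 0, 0, 0, 0, 0, 0, 0, 0, 0], "grip": 0, "grip_force": 60}}

```text
time_s: 4.05
tcp_pos: [0.5829, 0.0122, 0.0905]
orientation: [0.491, 3.103, 0.0]
force: [-1.1, -0.4, 2.9]
gripper_width: 0.0105
finger_force: 58.4
```

{"op": "carry_out", "data": {"steps": [0, 0, -0.5, 0, 0, 0, 0, 0, -1.5, 0, 0, 0, 0, 0, -2, 0, 0, 0, 0, 0, -2, 0, 0, 0, 0, 0, -1.5, 0, 0, 0]}}

```text
time_s: 4.55
tcp_pos: [0.5833, 0.0121, 0.1675]
orientation: [0.491, 3.101, 0.001]
force: [0.1, -0.3, 0.7]
gripper_width: 0.0104
finger_force: 58.4
```

{"op": "carry_out", "data": {"steps": [1.1, 2.6, 0, 0, 0, 0, 1.2, 2.6, 0, 0, 0, 0, 1.2, 2.6, 0, 0, 0, 0, 1.2, 2.6, 0, 0, 0, 0, 1.2, 2.6, 0, 0, 0, 0, 1.2, 2.6, 0, 0, 0, 0, 0.7, 2.1, 0, 0, 0, 0, 0, 0, 0, 0, 0, 0]}}

```text
time_s: 5.35
tcp_pos: [0.5624, 0.2093, 0.1659]
orientation: [-0.482, -3.104, -0.004]
force: [-0.2, 1.0, -0.3]
gripper_width: 0.0105
finger_force: 58.4
```

Run:
```python
from h import *
w=snap('wrist','w3');o=observe();print(o['tcp_pos'],o['force'],o['gripper_width'])
t=np.array(o['tcp_pos'])
for n,X in dict(zero=[.5632,.2048,.05],top=[t[0],t[1],t[2]+.0295],tip=[t[0],t[1],t[2]-.0855]).items(): print(n,proj(w,X))
c=cv2.cvtColor(w['frame'],cv2.COLOR_RGB2BGR)[120:320,190:450];cv2.imwrite('pics/w3c.png',cv2.resize(c,None,fx=3,fy=3,interpolation=cv2.INTER_CUBIC))
```

```text
[0.56281238 0.2066033  0.16574853] [ 0.64748523 -1.56083352 -0.26548555] 0.010039134277857782
zero [317.60345327 205.2378931 ]
top [316.136422   303.11472198]
tip [319.0443969  214.48368869]
```

View pics/w3c.png

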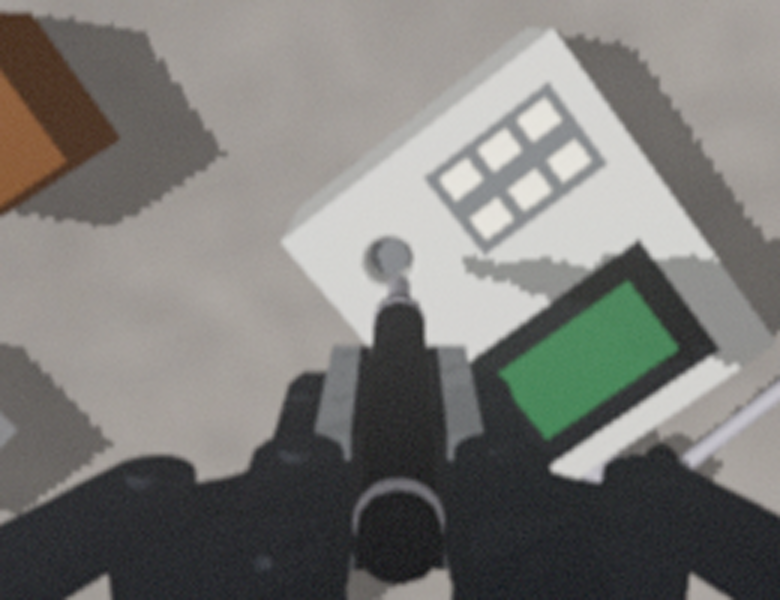

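The zero hole is at w3 pixel (319,206). The stylus is vertical in the grip with its tip just in front of the hole, near (321–323,213).

Run:
```python
from h import *
w=np.load('pics/w3.npz');g=cv2.cvtColor(w['frame'],cv2.COLOR_RGB2GRAY).astype(int)
np.set_printoptions(linewidth=200)
print(ray(w,319,205.8,.05))
for r in range(196,228): print(r,g[r,308:336])
```

```text
[0.56408227 0.20583532 0.05      ]
196 [213 213 211 211 212 212 211 213 212 212 213 212 213 213 213 212 212 212 212 213 212 212 212 212 213 212 212 212]
197 [212 212 211 213 214 213 213 213 212 212 209 210 209 210 213 212 213 213 211 212 212 212 212 212 211 212 212 212]
198 [211 213 213 211 212 212 211 208 199 194 185 184 186 190 198 206 211 213 212 213 212 213 213 212 213 212 213 212]
199 [212 212 213 213 213 208 199 186 169 152 145 145 154 159 169 183 199 207 213 212 213 213 212 212 212 212 212 214]
200 [212 213 213 212 208 195 169 143 126 127 130 134 140 140 140 145 167 189 204 211 214 212 212 212 212 212 211 210]
201 [211 213 213 210 197 168 129 103 101 121 136 139 142 140 136 137 138 153 185 208 212 211 212 212 211 213 212 211]
202 [212 212 211 200 176 139 106  96 107 128 141 140 140 138 140 137 134 126 159 201 213 212 212 211 212 212 212 212]
203 [211 212 209 187 156 126 100 102 124 138 142 141 142 141 140 138 138 127 140 189 210 214 211 211 212 213 212 212]
204 [212 213 206 173 138 116  99 104 133 142 140 140 138 140 140 138 137 131 128 170 208 214 212 211 212 212 212 212]
205
[... 2010 characters left out ...]
2 211 211 210 212 211 208 184 148 113  84  71  66  60  57  53  60  59  62  74  89 128 187 210 213 212 210 210]
223 [211 211 211 211 212 211 201 175 130  81  59  56  54  53  57  52  55  55  53  59  66 100 159 202 211 212 211 212]
224 [211 212 211 212 211 209 191 148  96  60  58  55  55  59  58  60  55  59  54  56  54  71 128 187 209 212 211 212]
225 [211 212 210 211 212 208 187 125  67  59  59  54  56  56  57  53  59  53  55  55  55  57 100 166 205 212 212 212]
226 [211 210 210 210 213 208 178 109  60  56  59  55  58  57  55  59  52  59  51  57  50  54  75 149 204 213 211 212]
227 [211 211 210 211 211 206 168  96  61  60  58  56  56  58  54  53  55  56  58  54  54  55  64 138 202 212 211 211]
```

{"op": "carry_out", "data": {"steps": [-0.1, -0.1, 0.5, 0, 0, 0, 0, 0, 1, 0, 0, 0, 0, 0, 1, 0, 0, 0, 0, 0, 0.5, 0, 0, 0, 0, 0, 0.3, 0, 0, 0, 0, 0, 0, 0, 0, 0]}}

```text
time_s: 6.0
tcp_pos: [0.5635, 0.2031, 0.1316]
orientation: [-0.491, -3.102, 0.001]
force: [0.5, -0.3, 0.1]
gripper_width: 0.0103
finger_force: 58.4
```

{"op": "carry_out", "data": {"steps": [0, 0, 0.3, 0, 0, 0, 0, 0, 0.2, 0, 0, 0, 0, 0, 0.2, 0, 0, 0, 0, 0, 0, 0, 0, 0, 0, 0, 0, 0, 0, 0]}}

```text
time_s: 6.5
tcp_pos: [0.5643, 0.2035, 0.1258]
orientation: [0.491, 3.102, 0.001]
force: [0.1, 0.2, 3.3]
gripper_width: 0.0104
finger_force: 58.5
```

{"op": "carry_out", "data": {"steps": [0, 0, 0.1, 0, 0, 0, 0, 0, 0.1, 0, 0, 0, 0, 0, 0, 0, 0, 0, 0, 0, 0, 0, 0, 0]}}

```text
time_s: 6.9
tcp_pos: [0.5647, 0.2036, 0.125]
orientation: [0.491, 3.101, 0.002]
force: [-1.9, -1.5, 14.2]
gripper_width: 0.0105
finger_force: 59.7
```

{"op": "carry_out", "data": {"steps": [0, 0, 0, 0, 0, 0, 0, 0, -0.7, 0, 0, 0, 0, 0, -1.2, 0, 0, 0, 0, 0, -1.2, 0, 0, 0, 0, 0, -1.1, 0, 0, 0, 0, 0, 0, 0, 0, 0]}}

```text
time_s: 7.5
tcp_pos: [0.5648, 0.2038, 0.1672]
orientation: [0.491, 3.101, 0.003]
force: [0.7, -0.0, -0.1]
gripper_width: 0.0103
finger_force: 58.4
```

{"op": "carry_out", "data": {"steps": [-1.1, -2.6, 0, 0, 0, 0, -1.2, -2.6, 0, 0, 0, 0, -1.2, -2.6, 0, 0, 0, 0, -1.2, -2.6, 0, 0, 0, 0, -1.2, -2.6, 0, 0, 0, 0, -1.2, -2.6, 0, 0, 0, 0, -0.6, -2.0, 0, 0, 0, 0, 0, 0, 0, 0, 0, 0]}}

```text
time_s: 8.3
tcp_pos: [0.5823, 0.0079, 0.1652]
orientation: [-0.5, -3.101, 0.003]
force: [0.4, -0.9, 0.1]
gripper_width: 0.0104
finger_force: 58.5
```

{"op": "carry_out", "data": {"steps": [0, 0, 0, 0, 0, 0, 0, 0, 0, 0, 0, 0, 0, 0, 0, 0, 0, 0]}}

```text
time_s: 8.6
tcp_pos: [0.5827, 0.0139, 0.1651]
orientation: [-0.487, -3.103, -0.001]
force: [0.3, -0.0, -0.9]
gripper_width: 0.0105
finger_force: 58.5
```

Run:
```python
from h import *
w=snap('wrist','w4');o=observe();print(o['tcp_pos'],o['force'],o['gripper_width'])
t=np.array(o['tcp_pos'])
for n,X in dict(stand=[.5813,.0112,.05],top=[t[0],t[1],t[2]+.0295],tip=[t[0],t[1],t[2]-.0855]).items(): print(n,proj(w,X))
c=cv2.cvtColor(w['frame'],cv2.COLOR_RGB2BGR)[170:310,230:410];cv2.imwrite('pics/w4c.png',cv2.resize(c,None,fx=4,fy=4,interpolation=cv2.INTER_CUBIC))
```

```text
[0.58268546 0.01367968 0.16517868] [ 0.31060699 -0.35385034 -0.06089856] 0.010111029879754839
stand [318.99826177 202.69834994]
top [321.72287587 300.94847543]
tip [322.07248218 213.23231346]
```

View pics/w4c.png

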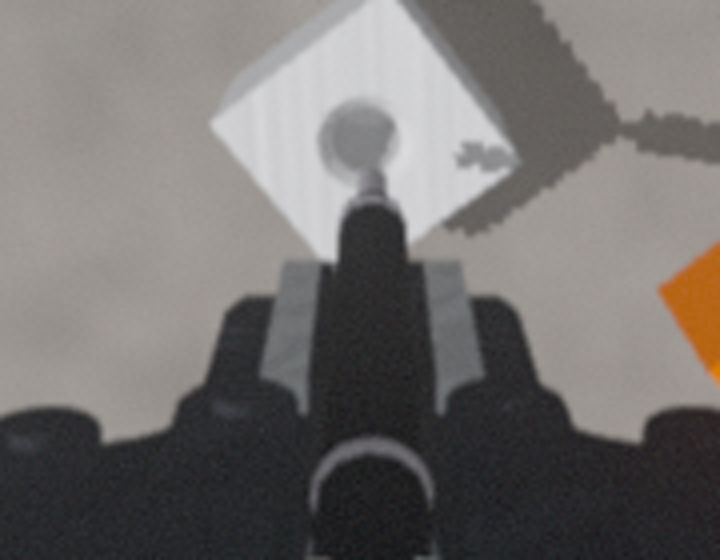

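The stand's hole is centred at w4 pixel (319,204.6). The stylus hangs vertical, about 3 mm to its right, so I'll correct that and lower it.

{"op": "carry_out", "data": {"steps": [-0.1, -0.2, 0.5, 0, 0, 0, 0, 0, 1, 0, 0, 0, 0, 0, 0.8, 0, 0, 0, 0, 0, 0.5, 0, 0, 0, 0, 0, 0.5, 0, 0, 0, 0, 0, 0.5, 0, 0, 0, 0, 0, 0, 0, 0, 0]}}

```text
time_s: 9.35
tcp_pos: [0.5826, 0.01, 0.1265]
orientation: [-0.491, -3.102, 0.0]
force: [-0.1, -0.3, -0.2]
gripper_width: 0.0103
finger_force: 58.5
```

{"op": "carry_out", "data": {"steps": [0, 0, 0.5, 0, 0, 0, 0, 0, 0.8, 0, 0, 0, 0, 0, 0.8, 0, 0, 0, 0, 0, 0.7, 0, 0, 0, 0, 0, 0.6, 0, 0, 0, 0, 0, 0.1, 0, 0, 0, 0, 0, 0, 0, 0, 0]}}

```text
time_s: 10.05
tcp_pos: [0.5828, 0.0104, 0.0919]
orientation: [-0.49, -3.102, -0.0]
force: [0.4, 2.1, -0.3]
gripper_width: 0.0105
finger_force: 58.3
```

{"op": "carry_out", "data": {"steps": [0, 0, 0, 0, 0, 0, 0, 0, 0, 0, 0, 0, 0, 0, 0, 0, 0, 0, 0, 0, 0, 0, 0, 0, 0, 0, 0, 0, 0, 0, 0, 0, 0, 0, 0, 0, 0, 0, 0, 0, 0, 0, 0, 0, 0, 0, 0, 0], "grip": 1}}

```text
time_s: 10.85
tcp_pos: [0.583, 0.01, 0.0923]
orientation: [-0.491, -3.103, -0.0]
force: [-0.0, -0.4, 0.0]
gripper_width: 0.0852
finger_force: 0.0
```

{"op": "carry_out", "data": {"steps": [0, 0, -1, 0, 0, 0, 0, 0, -2, 0, 0, 0, 0, 0, -2, 0, 0, 0, 0, 0, -2, 0, 0, 0, 0, 0, -2, 0, 0, 0, 0, 0, -1, 0, 0, 0, 0, 0, 0, 0, 0, 0, 0, 0, 0, 0, 0, 0]}}

```text
time_s: 11.65
tcp_pos: [0.5827, 0.0101, 0.1919]
orientation: [-0.491, -3.103, -0.0]
force: [-0.0, 0.2, 0.2]
gripper_width: 0.0849
finger_force: 0.0
```

Run:
```python
from h import *
w=snap('wrist','w5');o=observe();print(o['tcp_pos'],o['qpos'],o['gripper_width'])
for n,X in dict(stand=[.5828,.0108,.05],top=[.5828,.0108,.12]).items(): print(n,proj(w,X))
g=cv2.cvtColor(w['frame'],cv2.COLOR_RGB2GRAY)
u,v=proj(w,[.5828,.0108,.12]).round().astype(int)
for r in range(v-40,v+16,4): 
    k=np.nonzero(g[r,u-40:u+40]<60)[0]; print(r,k.min()+u-40 if len(k) else 0,k.max()+u-40 if len(k) else 0,len(k))
# candidate yaw for push: tool y along tangent at start
d=3.822; tang=np.array([np.sin(d),-np.cos(d)]) ; print('push dir start',tang, 'mid',[np.sin(d-.3),-np.cos(d-.3)])
```

```text
[0.58238872 0.0100526  0.19141686] [-0.36036863  0.39655159  0.30276596  1.85387928 -0.14588722  0.91420907
  1.26686631] 0.08565156264792807
stand [323.15402965 195.90355819]
top [323.34023604 218.40040596]
178 0 0 0
182 0 0 0
186 0 0 0
190 0 0 0
194 319 328 10
198 319 328 10
202 319 328 10
206 319 328 10
210 328 329 2
214 320 328 8
218 318 329 9
222 318 329 10
226 0 0 0
230 0 0 0
push dir start [-0.62910971  0.77731652] mid [np.float64(-0.3712987268344894), np.float64(0.9285134654118309)]
```

The stylus stands upright in its hole and is let go: dark columns 319–328 from row 194 to 222, as predicted. Next is the tensioner.

{"op": "carry_out", "data": {"steps": [-0.1, -4, 0, 0, 0, 0, -0.1, -4, 0, 0, 0, 0, -0.1, -4, 0, 0, 0, 0, -0.1, -4, 0, 0, 0, 0, -0.1, -4, 0, 0, 0, 0, -0.1, -4, 0, 0, 0, 0, -0.1, -4, 0, 0, 0, 0, -0.1, -4, 0, 0, 0, 0]}}

```text
time_s: 12.5
tcp_pos: [0.4907, -0.2979, 0.1911]
orientation: [-0.49, -3.101, -0.001]
force: [1.5, 0.1, -0.3]
gripper_width: 0.0855
finger_force: 0.0
```

{"op": "carry_out", "data": {"steps": [0, 0, 0, 0, 0, 8.2, 0, 0, 0, 0, 0, 8.2, 0, 0, 0, 0, 0, 8.2, 0, 0, 0, 0, 0, 8.2, 0, 0, 0, 0, 0, 8.2, 0, 0, 0, 0, 0, 8.2, 0, 0, 0, 0, 0, 8.2, 0, 0, 0, 0, 0, 8.2]}}

```text
time_s: 13.3
tcp_pos: [0.4913, -0.2965, 0.1911]
orientation: [-2.099, -2.335, 0.002]
force: [-0.9, -0.7, 0.4]
gripper_width: 0.0854
finger_force: 0.0
```

{"op": "carry_out", "data": {"steps": [0, 0, 0, 0, 0, 8.2, 0, 0, 0, 0, 0, 8.2, 0, 0, 0, 0, 0, 8.2, 0, 0, 0, 0, 0, 8.2, 0, 0, 0, 0, 0, 8.2, 0, 0, 0, 0, 0, 8.2, 0, 0, 0, 0, 0, 8.2, 0, 0, 0, 0, 0, 0]}}

```text
time_s: 14.1
tcp_pos: [0.4914, -0.2964, 0.1911]
orientation: [-2.961, -1.047, 0.004]
force: [0.0, 1.1, -0.5]
gripper_width: 0.0855
finger_force: 0.0
```

{"op": "carry_out", "data": {"steps": [0, 0, 0, 0, 0, 0, 0, 0, 0, 0, 0, 0, 0, 0, 0, 0, 0, 0]}}

```text
time_s: 14.4
tcp_pos: [0.4918, -0.2968, 0.1922]
orientation: [-2.96, -1.051, -0.0]
force: [-0.5, -0.2, -0.2]
gripper_width: 0.0853
finger_force: 0.0
```

Run:
```python
from h import *
w=snap('wrist','w6');o=observe();print(o['tcp_pos'],o['qpos'],Ro.from_rotvec(o['orientation']).as_matrix().round(3))
t=np.array(o['tcp_pos'])
for n,X in dict(post0=[.4907,-.3006,.048],post=[.4907,-.3006,.1],tcp=[t[0],t[1],.1],pivot=[.5762,-.2314,.03]).items(): print(n,proj(w,X))
```

```text
[ 0.49179992 -0.29688387  0.19228321] [-0.24339452  0.52335751  0.92494848  1.89931963 -0.5048843   0.97145917
  0.02485536] [[ 0.776  0.63   0.   ]
 [ 0.63  -0.776  0.   ]
 [ 0.    -0.    -1.   ]]
post0 [324.2206139  199.92932747]
post [324.67568975 215.87645833]
tcp [321.99757624 212.14387052]
pivot [324.45185999  84.15096803]
```

View pics/w6.png

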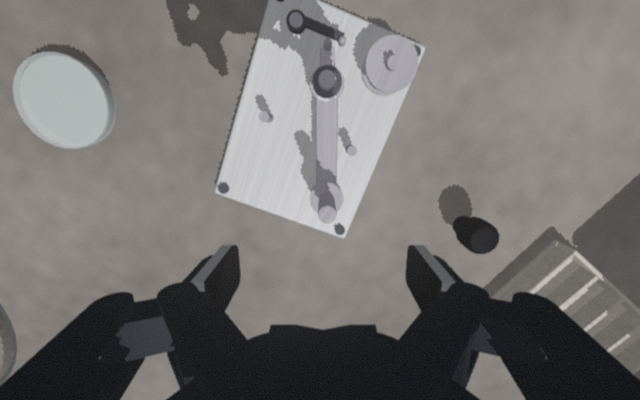

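The post top is at w6 pixel (327,213), about 4 mm along tool +y from the TCP, and the pivot is at (327,82). The eyepiece at (476,235) is well clear. I'll descend around the post, close gently, then push along the arc.

{"op": "carry_out", "data": {"steps": [-0.1, 0.4, 1.4, 0, 0, 0, 0, 0, 2, 0, 0, 0, 0, 0, 2, 0, 0, 0, 0, 0, 2, 0, 0, 0, 0, 0, 2, 0, 0, 0, 0, 0, 1.5, 0, 0, 0, 0, 0, 0.5, 0, 0, 0, 0, 0, 0, 0, 0, 0]}}

```text
time_s: 15.25
tcp_pos: [0.4932, -0.3006, 0.0775]
orientation: [-2.961, -1.049, 0.002]
force: [0.1, 0.1, 0.4]
gripper_width: 0.0857
finger_force: 0.0
```

{"op": "carry_out", "data": {"steps": [0, 0, 0, 0, 0, 0, 0, 0, 0, 0, 0, 0, 0, 0, 0, 0, 0, 0, 0, 0, 0, 0, 0, 0, 0, 0, 0, 0, 0, 0, 0, 0, 0, 0, 0, 0, 0, 0, 0, 0, 0, 0, 0, 0, 0, 0, 0, 0], "grip": 0, "grip_force": 40}}

```text
time_s: 16.05
tcp_pos: [0.4935, -0.3002, 0.0786]
orientation: [-2.96, -1.049, -0.0]
force: [-1.0, 3.2, 5.2]
gripper_width: 0.0148
finger_force: 38.9
```

{"op": "carry_out", "data": {"steps": [0, -0.33, 0, 0, 0, 1.72, 0, -0.33, 0, 0, 0, 1.72, 0, -0.33, 0, 0, 0, 1.72, 0, -0.33, 0, 0, 0, 1.72, 0, -0.33, 0, 0, 0, 1.72, 0, -0.33, 0, 0, 0, 1.72, 0, -0.33, 0, 0, 0, 1.72, 0, -0.33, 0, 0, 0, 1.72]}}

```text
time_s: 16.85
tcp_pos: [0.4804, -0.2796, 0.0788]
orientation: [3.063, 0.682, 0.003]
force: [5.3, -7.9, -4.1]
gripper_width: 0.0146
finger_force: 39.2
```

{"op": "carry_out", "data": {"steps": [0, -0.33, 0, 0, 0, 1.72, 0, -0.33, 0, 0, 0, 1.72, 0, -0.33, 0, 0, 0, 1.72, 0, -0.33, 0, 0, 0, 1.72, 0, -0.33, 0, 0, 0, 1.72, 0, -0.33, 0, 0, 0, 1.72, 0, -0.33, 0, 0, 0, 1.72, 0, 0, 0, 0, 0, 0]}}

```text
time_s: 17.65
tcp_pos: [0.4724, -0.2577, 0.0787]
orientation: [3.118, 0.358, 0.003]
force: [5.6, -5.9, -3.1]
gripper_width: 0.015
finger_force: 39.5
```

Run:
```python
from h import *
o=observe();t=np.array(o['tcp_pos'])[:2];pv=np.array([.5762,-.2314]);t0=np.array([.4935,-.3002])
a=lambda p:np.arctan2(*(p-pv)[::-1])%(2*np.pi)
print(t,a(t0),a(t),a(t0)-a(t),3.822-a(t),np.linalg.norm(t-pv),np.linalg.norm(t0-pv),o['force'],o['gripper_width'],o['finger_force'])
```

```text
[ 0.47240655 -0.25772385] 3.8354977950113947 3.3899731905277193 0.44552460448367537 0.4320268094722808 0.10707953162328655 0.10757662385481342 [ 5.55261675 -5.8796596  -3.07598294] 0.015021927521617826 39.45340633392334
```

{"op": "carry_out", "data": {"steps": [0, -0.33, 0, 0, 0, 1.72, 0, -0.33, 0, 0, 0, 1.72, 0, -0.33, 0, 0, 0, 1.72, 0, -0.33, 0, 0, 0, 1.72, 0, -0.33, 0, 0, 0, 1.72, 0, 0, 0, 0, 0, 0, 0, 0, 0, 0, 0, 0, 0, 0, 0, 0, 0, 0]}}

```text
time_s: 18.45
tcp_pos: [0.4699, -0.2427, 0.0788]
orientation: [3.134, 0.124, 0.004]
force: [6.0, -8.2, -5.4]
gripper_width: 0.0152
finger_force: 39.4
```

Run:
```python
from h import *
o=observe();t=np.array(o['tcp_pos'])[:2];pv=np.array([.5762,-.2314])
a=lambda p:np.arctan2(*(p-pv)[::-1])%(2*np.pi)
print(t,3.8355-a(t),np.linalg.norm(t-pv),o['force'],o['gripper_width'],o['finger_force'])
s=snap('top','top2');b=snap('scene','scene2')
for th in(.5,.55,.6,.65):
    d=3.822-th;X=[pv[0]+.11*np.cos(d),pv[1]+.11*np.sin(d),.1];print(th,proj(s,X),proj(b,X))
A=cv2.imread('pics/top2.png')[130:270,170:520];B=cv2.imread('pics/scene2.png')[150:360,190:420]
A=cv2.resize(A,(700,280));B=cv2.resize(B,(340,310));C=np.zeros((590,700,3),np.uint8);C[:280]=A;C[280:,:340]=B;cv2.imwrite('pics/fin.png',C)
```

```text
[ 0.46989555 -0.24265336] 0.5884404150211249 0.10689843053266197 [ 6.00940501 -8.19534371 -5.40138627] 0.015161811488505537 39.388192892074585
0.5 [415.52752918 228.80254687] [237.65849576 251.92998491]
0.55 [413.35278171 229.12255378] [238.65445189 250.05401663]
0.6 [411.15976111 229.33308346] [239.74800832 248.22482871]
0.65 [408.95423172 229.43354094] [240.93583333 246.44631738]
```

View pics/fin.png

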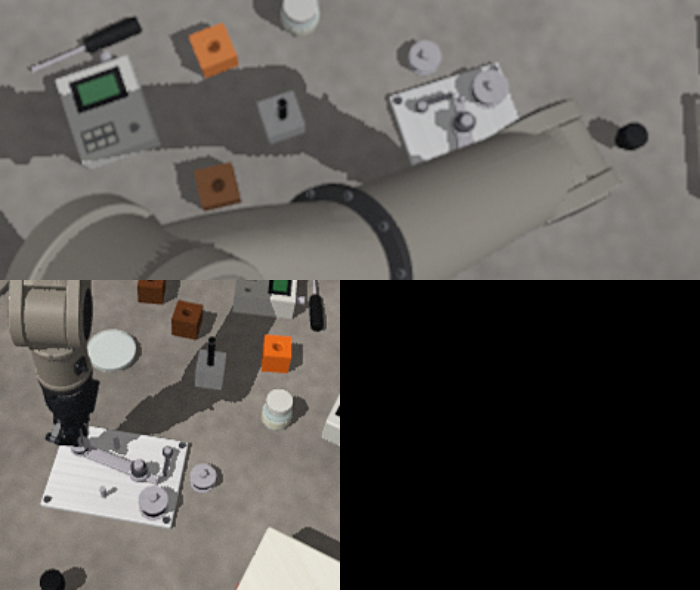

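The final view shows the stylus upright in its stand at (282,110), the bystanders in place, and the gripper holding the post. The arm is at about 0.59 rad, in the middle of the required band, so I'm handing in.

```bash
python3 -c "
from cell import *
o=observe();print(o['qd'],o['time_s']);print(sign_off())"
```

```text
[ 5.71862933e-04 -8.80828751e-05  1.60750522e-04  5.26961907e-05
  9.91275900e-04 -4.53016345e-04 -4.36328158e-04] 18.55
the job is handed in; nothing more can be done
None
```

I pressed the zero button with the stylus, put the stylus back upright in its stand, and handed in at 18.6 s with the gripper holding the tensioner arm at about 0.59 rad; the hand-in returned no verdict.

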